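# Proof-load a riveted link on the bench pull tester

## Task

Proof-load the riveted copper link: lay it flat on the bench pull tester so that the tester's two upright pins stand in its two end slots, and let go of it. Then take the tester's upright handle and draw it out against the spring until the gauge pointer stands in the gap between the two prongs of the set marker, never past the marker, and finish while still holding the handle there with the link under load. Do not shift the marker or the other things on the bench.

Things in the scene. Friction and masses are not known exactly. Their poses are not given: they have to be found in the camera images.
- pull_tester: Pull tester, fixed on the bench: grey base plate 465 x 110 mm, 13 mm high, rail along its middle 15 mm wide (top 23 mm high); two carriages 46 mm wide on the rail; spring housing 56 mm wide, 64 high. Origin on the bench top under the gauge pin (spring home); x along the rail towards the housing (60 to 210 mm), z up. The handle is pulled towards -x. Plate: -250 to +215 mm in x.
- link: The specimen, loose, 0.2 kg: flat copper bar 134 x 26 x 6 mm with a riveted strap 50 mm long on top of its middle (12 mm thick there, rivets to 14). A slot through each end, 20 mm long (along the bar) and 14 mm wide, centred 45 mm either side of the middle; ends alike. Origin at the centre of its underside, x along the bar, z up. Can be taken across its 26 mm width at the strap.
- gauge_pin (a point): The pin on the gauge carriage (nearest the housing): a point on its axis, on the round shoulder (28 mm in diameter) on which the link lies flat, 44 mm above the bench. The pin is 8 mm in diameter and rises 20 mm above the shoulder, with a tapered tip. Moves with joint gauge.
- crosshead_pin (a point): The same pin and shoulder on the crosshead (the carriage with the handle); 86 mm from the gauge pin when both joints read 0, at the same height. It moves with joint crosshead. Between the two carriages there is nothing higher than the rail.
- handle (a point): Centre of the handle's grip bar: a black round bar 16 mm in diameter and 64 mm long, level and across the rail, 95 mm above the bench on two 10 mm posts (50 mm apart) on the crosshead, 58 mm behind the crosshead pin; free space above and on both sides along the rail.
- crosshead (a joint): Travel of the crosshead along the tester's -x, 0 to 0.065 m, growing as the handle is pulled out. No spring of its own, about 1 N friction; starts between 0 and 8 mm. With the link fitted it runs free until the play of the slots is used up; then the link draws the gauge along.
- gauge (a joint): Travel of the gauge carriage and its pointer along the tester's -x, 0 to 0.055 m. A spring holds it home at 0 with 2 N and pulls back with 0.3 N more per mm.
- marker (a joint): Where the set marker is clamped on the scale: the gauge travel in m at which the pointer stands in the middle of the marker's gap (differs from start to start, 18 to 34 mm). Its clip holds by friction on the side of the housing.
- pointer (a point): The pointer: a thin dark needle, 3 mm wide, that sticks up through the slot in the white scale on top of the housing and lies across the scale, towards the tester's -y. 68 mm above the bench; moves with joint gauge.
- marker_gap (a point): Middle of the gap between the marker's two dark prongs, which lie across the scale just under the needle; the gap is 12 mm wide along the rail and each prong 4 mm. The pointer is right when it stands in this gap.
- tape_black: Bystander: roll of black tape, 67 mm across, 19 mm high.
- side_cutters: Bystander: side cutters with blue handles, lying flat, 57 x 167 x 15 mm.
- round_plug_a: Bystander: light grey round plug standing on end, 33 mm across, 54 mm high.
Not all that is in view belongs to the job. Of the things that look like the link, the larger one is meant.

How it is judged:
By the outcome, as a careful person would: the job done as asked, in the order asked, and still so for the second after the job is handed in, while the arm keeps its last pose, push and grip.
It also fails if it takes over 54 s, if anything falls off the work surface, if the arm or the gripper's body presses on something with over 40 N, if the wrist force passes 120 N, or if a joint passes its speed limit or range.

## Robot

A 6-joint arm with a two-finger parallel gripper is mounted at the origin on a cart in front of the work surface, level with it; the furniture and walls round the work are solid. World frame = base frame: x ahead of the robot, y to its left, z up, the work surface at z = 0. Lengths are in m, angles in rad, forces in N, time in s.
With the tool pointing down it reaches from about 0.375 to 0.925 m from the base axis. Payload 5.7 kg.
Tool frame: the origin (TCP) lies at the very end of the fingers, on their centre line; the grasp point (between the pads) lies 19 mm behind it; z points along the fingers, y is the line along which they close (so a half turn about z gives the same grasp; the last joint's range is limited). The gripper opens to 85 mm and grips with 20 to 120 N. Pads are 22 mm wide; open, the fingers measure 114 mm over their backs; the gripper's body (76 mm by 85 mm) begins 54 mm behind the grasp point. The pads swing forward as they close: fully open they stand 13 mm farther back than shut.
Start: joints at [0.99, 0.359, 1.51, -0, 1.272, -0.115], TCP at [0.269, 0.536, 0.231] pointing down, gripper open.
Joint ranges: [-2.97, 2.97], [-1.01, 2.36], [0.21, 2.38], [-0.96, 4.11], [0.2, 2.71], [-2.98, 2.98]. Speed limits (rad/s): [2.39, 2.39, 3.14, 3.14, 3.14, 3.14].

## Interface

Orientations are given as a rotation vector (axis times angle).
In Python, from rig import r gives the robot as it stands.
- The arm moves only by the tool carry_out, never from a script. Its argument "commands" is a list of rows, each an object with "jaw": the finger opening in m, from 0 to 0.0854; "translation": the shift along the tool's x, y, z in m, a list of three; "delta_rot": the turn, a rotation vector about the tool's x, y, z in degrees, a list of three. A call has 1 to 12 rows; each row shifts and turns the commanded pose from where the row before left it, along the tool's axes as they then stand; what a row does not reach is not made up. A row lasts 1/10 s, in which the tool goes at most 50 mm and 8.59 degrees, less where a joint would pass 70% of its speed; a pose out of reach is approached as far as the arm can. A call is refused whole if a number of a shift passes 0.05 or a number of a turn 8.59, either way. A call with a gripper value outside its range is refused whole. The fingers move at their own pace and stop on an object; "grip_force" is the grip in N (left out, the last holds). Time passes only in rows, so rows that do not move let the fingers close. It gives the time, the measured TCP pose, the force, the opening and the grip force at its end, in the units of the state.
- r.state(): the state, without advancing time (a new reading comes with each control period).
- r.read_camera(name): name is "scene" or "top" or "wrist"; returns a dict with "color" (384x512x3 uint8, blue, green, red), "fov_y" (degrees; the focal length in pixels is half the picture's height over the tangent of half this angle, whatever the lens; pixels are square), "cx", "cy" (the principal point, pixels), "T" (4x4, takes a point from camera to world coordinates). Camera axes: x right, y up, looking along -z (the intrinsics and any distortion apply to the point x, -y, -z); pixel columns grow to the right and rows downward; lengths in m; the calibration is good to about 2 mm. A picture is of the moment at which its call begins. There is no depth.
- r.hand_in(): hands the job in; it is judged then, once.
The state is a dict: "time": time; "joints": joint angles; "joint_velocities": joint speeds; "tau": joint torques, N m; "tool_pos": TCP position; "tool_rot": TCP orientation; "wrist_force": force on the tool from outside, world axes, zero at the start; "torque": the same for the moment, N m; "opening": finger opening in m; "gripper_force": force on a finger pad.
Only numpy, scipy, OpenCV 4.12 (cv2) and the standard library are available. Lean on these libraries where they do the work, as an engineer would, in place of code of your own. Each camera call takes 0.05 s, during which the arm holds its last target. There are 200 camera calls.

## Working session

There is one attempt and no reset: what is moved stays moved. The work goes in short steps, Python scripts to look and compute and a tool call to move; the robot and the scene stay as the last step left them, time stands still between calls to the robot, and variables do not carry over. Pictures are saved under pics/ and viewed, at most 10 in all, crops included, and the job is handed in when it is done.

Besides the shell and the picture viewer there is one more tool, called after "Request:" as name(argument=value, ...), one argument or row to a line, values as JSON. carry_out: Moves the arm, as the interface text tells. Its arguments: {"type":"object","properties":{"commands":{"type":"array"},"grip_force":{"type":"number"}},"required":["commands"]}

```bash
ls; mkdir -p pics; cat > h.py <<'E'
import numpy as np, cv2
from rig import r
from scipy.spatial.transform import Rotation as R
def cam(n):
    c=r.read_camera(n); return c
def ray(c,u,v):
    f=c["color"].shape[0]/2/np.tan(np.radians(c["fov_y"])/2)
    d=np.array([(u-c["cx"])/f,-(v-c["cy"])/f,-1.]); T=np.array(c["T"])
    return T[:3,3],T[:3,:3]@d
def onz(c,u,v,z):
    o,d=ray(c,u,v); return o+d*(z-o[2])/d[2]
def proj(c,p):
    f=c["color"].shape[0]/2/np.tan(np.radians(c["fov_y"])/2)
    T=np.array(c["T"]); q=T[:3,:3].T@(np.array(p)-T[:3,3])
    return c["cx"]+f*q[0]/-q[2], c["cy"]-f*q[1]/-q[2]
E
python3 - <<'E'
from h import *
import pickle
cs={n:cam(n) for n in("scene","top")}
pickle.dump(cs,open("c0.pkl","wb"))
for n,c in cs.items():
    print(n,{k:v for k,v in c.items() if k!="color"})
cv2.imwrite("pics/top0.png",cv2.resize(cs["top"]["color"],(800,600),interpolation=cv2.INTER_CUBIC))
cv2.imwrite("pics/scene0.png",cv2.resize(cs["scene"]["color"],(800,600),interpolation=cv2.INTER_CUBIC))
s=r.state();print(s)
E
```

```text
pics
scene {'fov_y': 57.59382427744544, 'cx': 252.89981016521153, 'cy': 191.58882091798588, 'T': array([[ 0.73147655,  0.45096051, -0.51144567,  0.07735422],
       [-0.68163505,  0.50315191, -0.53123612, -0.50586695],
       [ 0.01776836,  0.73720606,  0.67543431,  0.69040104],
       [ 0.        ,  0.        ,  0.        ,  1.        ]])}
top {'fov_y': 48.422544300073795, 'cx': 252.76737263110223, 'cy': 198.82031037650745, 'T': array([[ 0.02260281,  0.99093642, -0.13241651,  0.36230735],
       [-0.99964817,  0.02424034,  0.01076736,  0.00163682],
       [ 0.01387959,  0.13212655,  0.99113568,  1.34899492],
       [ 0.        ,  0.        ,  0.        ,  1.        ]])}
{'time': 0.1, 'joints': array([ 9.89869401e-01,  3.59417774e-01,  1.51132463e+00,  2.98575854e-06,
        1.27245724e+00, -1.15126730e-01]), 'joint_velocities': array([-1.10222036e-03, -1.32759921e-03, -3.53584198e-03,  8.84804027e-05,
        1.09147339e-03,  5.98915407e-04]), 'tau': array([-1.20430159e-04, -5.28649557e+01, -2.79352587e+01, -5.71690032e-05,
        4.97263565e-03,  1.46691934e-05]), 'tool_pos': array([0.2691744 , 0.53556683, 0.2305465 ]), 'tool_rot': array([-7.24954519e-01, -3.05623619e+00,  2.37097721e-03]), 'wrist_force': array([-0.67976146,  0.10546226, -0.41330517]), 'torque': array([0.01141987, 0.02679234, 0.01362536]), 'gripper_force': 0.0, 'opening': 0.08494757849149116}
```

View pics/top0.png

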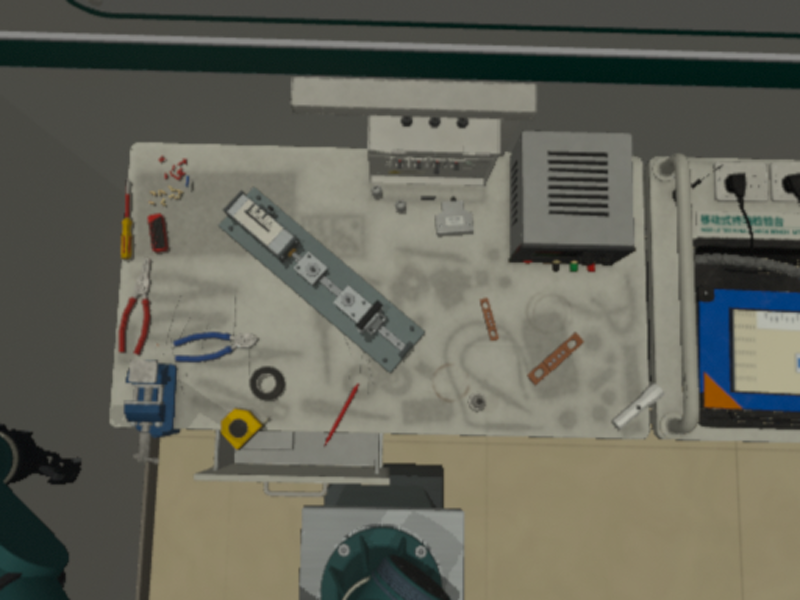

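View pics/scene0.png

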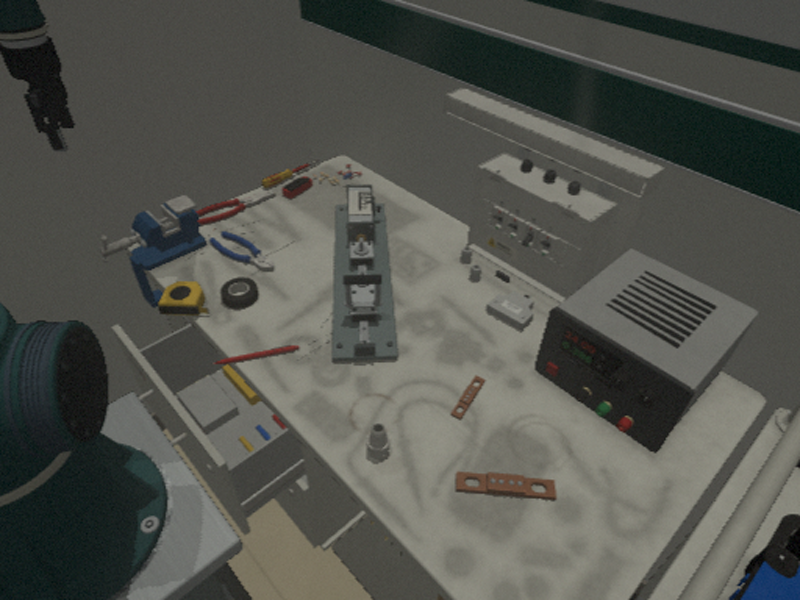

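The top view (at 800x600) shows the large copper link at (556,358). The tester runs from its housing at (258,218) to (395,350), with pins near (313,265) and (350,298) and the handle near (372,318). A smaller look-alike is at (489,319).

```bash
python3 - <<'E'
from h import *
import pickle
cs=pickle.load(open("c0.pkl","rb"))
for n in cs:
    c=cs[n]; im=c["color"]; hsv=cv2.cvtColor(im,cv2.COLOR_BGR2HSV)
    m=cv2.inRange(hsv,(3,90,60),(18,230,220))
    ct,_=cv2.findContours(m,cv2.RETR_EXTERNAL,2)
    for k in sorted(ct,key=cv2.contourArea)[-3:]:
        if cv2.contourArea(k)<40: continue
        w=np.array([onz(c,*p[0],0.006)[:2]*1000 for p in k],np.float32)
        print(n,cv2.boundingRect(k),cv2.minAreaRect(w))
c=cs["top"];im=c["color"]
hsv=cv2.cvtColor(im,cv2.COLOR_BGR2HSV)
print(hsv[int(290*.64),int(278*.64)],hsv[int(345*.64),int(388*.64)])
for nm,u,v,z in [("gpin",313,265,.05),("cpin",350,298,.05),("handle",372,318,.095),("pl_ne",248,187,.013),("se",424,330,.013),("sw",391,370,.013),("nw",221,225,.013),("point",262,218,.068)]:
    print(nm,onz(c,u*.64,v*.64,z))
crop=im[110:250,130:290]
cv2.imwrite("pics/crop1.png",cv2.resize(crop,None,fx=5,fy=4.28,interpolation=cv2.INTER_CUBIC)[:600,:800])
E
```

```text
scene (289, 241, 21, 27) ((527.2471923828125, -206.49215698242188), (86.67507934570312, 16.120134353637695), 15.388644218444824)
scene (292, 302, 64, 17) ((453.5201110839844, -338.96014404296875), (29.92079734802246, 131.7848663330078), 42.28458023071289)
top (86, 191, 10, 36) ((498.3736877441406, 493.6529235839844), (19.987049102783203, 111.5911865234375), 85.08131408691406)
top (94, 136, 14, 26) ((692.2738647460938, 478.3629455566406), (81.93753814697266, 33.519962310791016), 12.7084379196167)
top (338, 213, 35, 33) ((453.2544860839844, -338.4190673828125), (26.69049835205078, 132.5338897705078), 41.904823303222656)
[ 28  28 153] [ 73  22 103]
gpin [0.62302101 0.1517349  0.05      ]
cpin [0.55880751 0.07651356 0.05      ]
handle [0.51476204 0.03112305 0.095     ]
pl_ne [0.79092185 0.29633719 0.013     ]
se [ 0.50293999 -0.07225661  0.013     ]
sw [ 0.42110672 -0.00769619  0.013     ]
nw [0.70901087 0.34728816 0.013     ]
point [0.71097684 0.25348805 0.068     ]
```

View pics/crop1.png

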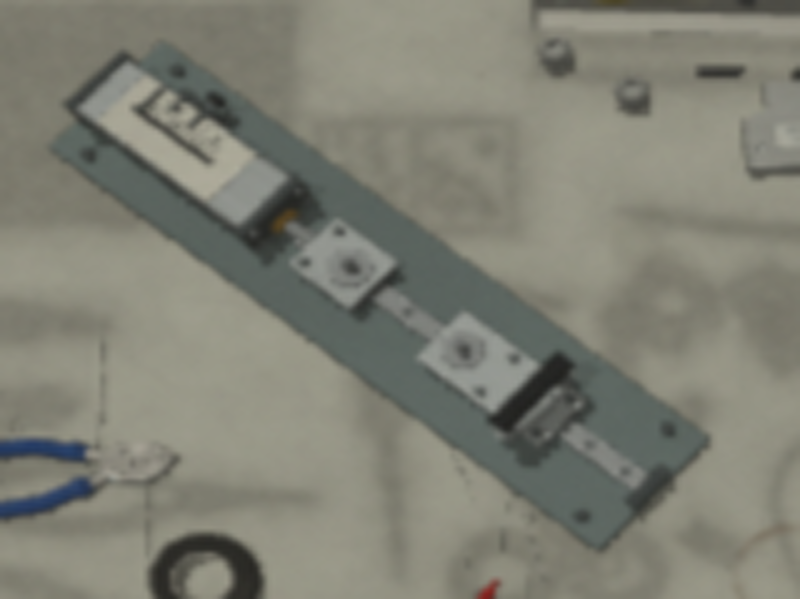

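The crop shows the gauge pin at crop (351,266), the crosshead pin at (464,350), the black grip bar at (532,392), and the plate corners at (165,42), (52,148), (600,548) and (708,438).

```bash
cat >> h.py <<'E'
def go(p,yaw,s=None):
    "shift in tool axes, then turn about tool z (deg) to bring tool y to yaw (mod 180)"
    s=s or r.state(); M=R.from_rotvec(s["tool_rot"]).as_matrix()
    cur=np.degrees(np.arctan2(M[1,1],M[0,1])); t=M.T@(np.array(p)-s["tool_pos"])
    dy=-((yaw-cur+90)%180-90)
    print("pos",s["tool_pos"].round(4),"yaw",cur.round(2),"tilt",M[:2,2].round(4),"shift mm",(t*1000).round(1),"turn z",round(dy,2),"t",s["time"])
E
python3 - <<'E'
from h import *
import pickle
c=pickle.load(open("c0.pkl","rb"))["top"]
w=lambda u,v,z:onz(c,130+u/5,110+v/4.28,z)
P=[w(*q,.013) for q in[(165,42),(52,148),(600,548),(708,438)]]
ax=(P[0]+P[1]-P[2]-P[3])/2;yaw=np.arctan2(ax[1],ax[0]);print("plate",np.linalg.norm(ax),np.degrees(yaw))
e=np.array([np.cos(yaw),np.sin(yaw),0]);n=np.array([-e[1],e[0],0])
mid=sum(P)/4; O=mid+e*0.0175; print("origin",O)
for nm,u,v,z in[("g",351,266,.05),("c",464,350,.05),("h",532,392,.1)]:
    q=w(u,v,z);print(nm,q,"tester",(q-O)@e,(q-O)@n)
go([.4535,-.3385,.15],42)
E
```

```text
plate 0.46001599360638845 50.81781192849843
origin [0.61467739 0.15179842 0.013     ]
g [0.61499657 0.15179373 0.05      ] tester 0.00019801604671224724 -0.0002503769603029997
c [0.55543667 0.08009372 0.05      ] tester -0.09300884928632544 0.0006177060394716411
h [0.51976525 0.03610892 0.1       ] tester -0.14964005384172713 0.0004790076855514539
pos [0.2692 0.5356 0.2305] yaw 63.31 tilt [-0.0009 -0.0013] shift mm [-557.3 -698.    81.6] turn z 21.31 t 0.1
```

Request:
carry_out(
  commands=[
    {"jaw": 0.085,"translation": [-0.037,-0.031,0],"delta_rot": [0,0,0]},
    {"jaw": 0.085,"translation": [-0.037,-0.031,0],"delta_rot": [0,0,0]},
    {"jaw": 0.085,"translation": [-0.037,-0.031,0],"delta_rot": [0,0,0]},
    {"jaw": 0.085,"translation": [-0.037,-0.031,0],"delta_rot": [0,0,0]},
    {"jaw": 0.085,"translation": [-0.037,-0.031,0],"delta_rot": [0,0,0]},
    {"jaw": 0.085,"translation": [-0.037,-0.031,0],"delta_rot": [0,0,0]},
    {"jaw": 0.085,"translation": [-0.037,-0.031,0],"delta_rot": [0,0,0]},
    {"jaw": 0.085,"translation": [-0.037,-0.031,0],"delta_rot": [0,0,0]},
    {"jaw": 0.085,"translation": [-0.037,-0.031,0],"delta_rot": [0,0,0]},
    {"jaw": 0.085,"translation": [-0.037,-0.031,0],"delta_rot": [0,0,0]},
    {"jaw": 0.085,"translation": [-0.037,-0.031,0],"delta_rot": [0,0,0]},
    {"jaw": 0.085,"translation": [-0.037,-0.031,0],"delta_rot": [0,0,0]},
  ],
)

```text
time: 1.3
tool_pos: [0.4993, 0.0023, 0.2311]
tool_rot: [-0.725, -3.056, -0.0]
wrist_force: [1.0, 0.9, 0.5]
opening: 0.0849
gripper_force: 0.0
```

Request:
carry_out(
  commands=[
    {"jaw": 0.085,"translation": [-0.014,-0.041,0.01],"delta_rot": [0,0,0]},
    {"jaw": 0.085,"translation": [-0.014,-0.041,0.01],"delta_rot": [0,0,0]},
    {"jaw": 0.085,"translation": [-0.014,-0.041,0.01],"delta_rot": [0,0,0]},
    {"jaw": 0.085,"translation": [-0.014,-0.041,0.01],"delta_rot": [0,0,0]},
    {"jaw": 0.085,"translation": [-0.014,-0.041,0.01],"delta_rot": [0,0,0]},
    {"jaw": 0.085,"translation": [-0.014,-0.041,0.01],"delta_rot": [0,0,0]},
    {"jaw": 0.085,"translation": [-0.014,-0.041,0.01],"delta_rot": [0,0,0]},
    {"jaw": 0.085,"translation": [-0.014,-0.041,0.01],"delta_rot": [0,0,0]},
    {"jaw": 0.085,"translation": [0,0,0],"delta_rot": [0,0,7.1]},
    {"jaw": 0.085,"translation": [0,0,0],"delta_rot": [0,0,7.1]},
    {"jaw": 0.085,"translation": [0,0,0],"delta_rot": [0,0,7.1]},
    {"jaw": 0.085,"translation": [0,0,0],"delta_rot": [0,0,0]},
  ],
)

```text
time: 2.5
tool_pos: [0.4515, -0.339, 0.1509]
tool_rot: [-1.279, -2.868, -0.0]
wrist_force: [0.3, 0.2, 0.4]
opening: 0.085
gripper_force: 0.0
```

```bash
python3 - <<'E'
from h import *
c=cam("wrist"); cv2.imwrite("pics/w1.png",c["color"])
m=cv2.inRange(cv2.cvtColor(c["color"],cv2.COLOR_BGR2HSV),(3,90,60),(18,230,220))
k=max(cv2.findContours(m,cv2.RETR_EXTERNAL,2)[0],key=cv2.contourArea)
w=np.array([onz(c,*p[0],0.006)[:2]*1000 for p in k],np.float32)
print(cv2.boundingRect(k),cv2.minAreaRect(w))
go([.4535,-.3385,.003],42)
E
```

```text
(249, 113, 28, 133) ((453.05718994140625, -342.08349609375), (26.212387084960938, 133.52346801757812), 41.93987274169922)
pos [ 0.4516 -0.339   0.151 ] yaw 42.16 tilt [-0.0006  0.0004] shift mm [ -1.1   1.8 148. ] turn z 0.16 t 2.55
```

View pics/w1.png

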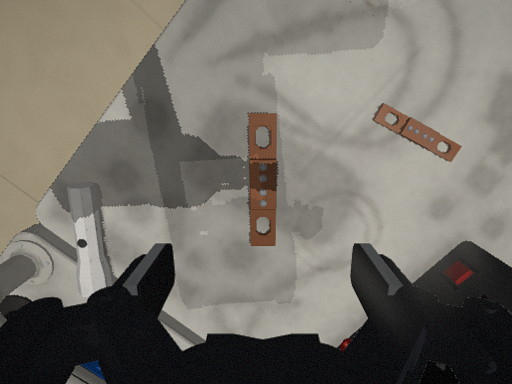

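The wrist view shows the link centred at (263,180), between the fingers. It needs about 2 mm of correction along the bar before I descend.

Request:
carry_out(
  commands=[
    {"jaw": 0.085,"translation": [-0.002,0,0.03],"delta_rot": [0,0,0]},
    {"jaw": 0.085,"translation": [0,0,0.04],"delta_rot": [0,0,0]},
    {"jaw": 0.085,"translation": [0,0,0.04],"delta_rot": [0,0,0]},
    {"jaw": 0.06,"translation": [0,0,0.02],"delta_rot": [0,0,0]},
    {"jaw": 0.05,"translation": [0,0,0.01],"delta_rot": [0,0,0]},
    {"jaw": 0.04,"translation": [0,0,0.007],"delta_rot": [0,0,0]},
    {"jaw": 0.015,"translation": [0,0,0],"delta_rot": [0,0,0]},
    {"jaw": 0.015,"translation": [0,0,0],"delta_rot": [0,0,0]},
    {"jaw": 0.015,"translation": [0,0,0],"delta_rot": [0,0,0]},
    {"jaw": 0.015,"translation": [0,0,0],"delta_rot": [0,0,0]},
    {"jaw": 0.015,"translation": [0,0,0],"delta_rot": [0,0,0]},
  ],
  grip_force=50,
)

```text
time: 3.65
tool_pos: [0.4533, -0.3408, 0.0048]
tool_rot: [1.277, 2.869, -0.001]
wrist_force: [-0.6, 0.1, -1.5]
opening: 0.0244
gripper_force: 50.2
```

Request:
carry_out(
  commands=[
    {"jaw": 0.015,"translation": [0,0,-0.01],"delta_rot": [0,0,0]},
    {"jaw": 0.015,"translation": [0,0,-0.03],"delta_rot": [0,0,0]},
    {"jaw": 0.015,"translation": [0,0,-0.04],"delta_rot": [0,0,0]},
    {"jaw": 0.015,"translation": [0,0,-0.04],"delta_rot": [0,0,0]},
    {"jaw": 0.015,"translation": [0,0,-0.03],"delta_rot": [0,0,0]},
    {"jaw": 0.015,"translation": [0,0,0],"delta_rot": [0,0,0]},
  ],
)

```text
time: 4.25
tool_pos: [0.4557, -0.343, 0.1597]
tool_rot: [1.274, 2.862, -0.005]
wrist_force: [0.6, -1.0, -2.7]
opening: 0.024
gripper_force: 50.2
```

```bash
python3 - <<'E'
from h import *
s=r.state(); c=cam("wrist"); cv2.imwrite("pics/w2.png",c["color"])
go([.585,.117,.15],-39.2)
M=R.from_rotvec(s["tool_rot"]).as_matrix()
m=cv2.inRange(cv2.cvtColor(c["color"],cv2.COLOR_BGR2HSV),(3,90,40),(18,240,220))
ct,h=cv2.findContours(m,cv2.RETR_CCOMP,2)
for i,k in enumerate(ct):
    if cv2.contourArea(k)<80: continue
    mm=cv2.moments(k); u=mm["m10"]/mm["m00"];v=mm["m01"]/mm["m00"]
    w=M.T@(onz(c,u,v,s["tool_pos"][2]+.002)-s["tool_pos"])
    print(h[0][i][3]>=0,round(u),round(v),mm["m00"],(w*1000).round(1), cv2.boundingRect(k))
E
```

```text
pos [ 0.4545 -0.3418  0.1572] yaw 42.01 tilt [ 0.0041 -0.0041] shift mm [253.6 404.1   5.9] turn z 81.21 t 4.3
False 5 357 162.0 [ -70.7 -150.4   -1.4] (0, 347, 16, 21)
False 501 333 112.0 [-53.4 133.8  -1.4] (492, 326, 16, 15)
False 262 222 11140.5 [14.1 -0.9 -2.1] (234, 115, 57, 225)
True 262 318 558.5 [-43.2  -1.   -1.6] (249, 305, 27, 26)
True 262 286 172.5 [-22.7  -0.9  -1.8] (254, 278, 17, 16)
True 262 266 181.0 [-11.1  -1.   -1.9] (254, 259, 17, 16)
True 262 241 197.5 [ 3.6 -0.9 -2. ] (254, 233, 18, 17)
True 262 220 206.5 [15.  -0.9 -2.1] (254, 212, 18, 17)
True 262 160 1066.0 [45.2 -0.9 -2.4] (247, 140, 31, 42)
False 413 124 1596.0 [61.9 67.4 -2.6] (371, 96, 85, 57)
True 438 138 128.0 [55.3 80.  -2.5] (431, 132, 15, 14)
True 387 110 136.0 [67.8 55.2 -2.6] (380, 104, 15, 14)
```

View pics/w2.png

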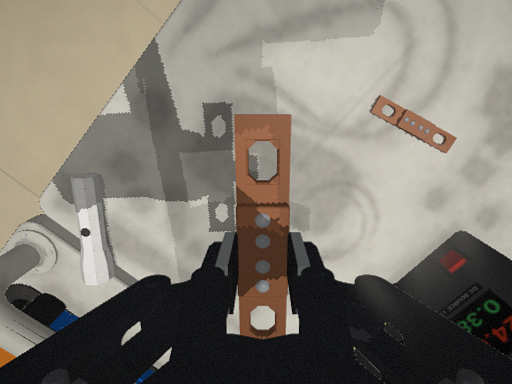

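The wrist view shows the link held straight. The slots are at (262,160) and (262,318), so the link centre is about +1 mm along tool x. Next I carry it above the tester.

Request:
carry_out(
  commands=[
    {"jaw": 0.015,"translation": [0.0254,0.0404,0],"delta_rot": [0,0,0]},
    {"jaw": 0.015,"translation": [0.0254,0.0404,0],"delta_rot": [0,0,0]},
    {"jaw": 0.015,"translation": [0.0254,0.0404,0],"delta_rot": [0,0,0]},
    {"jaw": 0.015,"translation": [0.0254,0.0404,0],"delta_rot": [0,0,0]},
    {"jaw": 0.015,"translation": [0.0254,0.0404,0],"delta_rot": [0,0,0]},
    {"jaw": 0.015,"translation": [0.0254,0.0404,0],"delta_rot": [0,0,0]},
    {"jaw": 0.015,"translation": [0.0254,0.0404,0],"delta_rot": [0,0,0]},
    {"jaw": 0.015,"translation": [0.0254,0.0404,0],"delta_rot": [0,0,0]},
    {"jaw": 0.015,"translation": [0.0254,0.0404,0],"delta_rot": [0,0,0]},
    {"jaw": 0.015,"translation": [0.0254,0.0404,0],"delta_rot": [0,0,0]},
  ],
)

```text
time: 5.3
tool_pos: [0.582, 0.1204, 0.1525]
tool_rot: [-1.276, -2.868, 0.003]
wrist_force: [1.2, -0.4, -2.1]
opening: 0.0242
gripper_force: 50.3
```

Request:
carry_out(
  commands=[
    {"jaw": 0.015,"translation": [0,0,0],"delta_rot": [0,0,8.1]},
    {"jaw": 0.015,"translation": [0,0,0],"delta_rot": [0,0,8.1]},
    {"jaw": 0.015,"translation": [0,0,0],"delta_rot": [0,0,8.1]},
    {"jaw": 0.015,"translation": [0,0,0],"delta_rot": [0,0,8.1]},
    {"jaw": 0.015,"translation": [0,0,0],"delta_rot": [0,0,8.1]},
    {"jaw": 0.015,"translation": [0,0,0],"delta_rot": [0,0,8.1]},
    {"jaw": 0.015,"translation": [0,0,0],"delta_rot": [0,0,8.1]},
    {"jaw": 0.015,"translation": [0,0,0],"delta_rot": [0,0,8.1]},
    {"jaw": 0.015,"translation": [0,0,0],"delta_rot": [0,0,8.1]},
    {"jaw": 0.015,"translation": [0,0,0],"delta_rot": [0,0,8.3]},
    {"jaw": 0.015,"translation": [0,0,0],"delta_rot": [0,0,0]},
    {"jaw": 0.015,"translation": [0,0,0],"delta_rot": [0,0,0]},
  ],
)

```text
time: 6.5
tool_pos: [0.5823, 0.1184, 0.1531]
tool_rot: [-2.834, -1.353, 0.004]
wrist_force: [0.5, -0.2, -2.0]
opening: 0.0242
gripper_force: 50.4
```

```bash
python3 - <<'E'
from h import *
import pickle
s=r.state(); c=cam("wrist"); cv2.imwrite("pics/w3.png",cv2.resize(c["color"],(768,576),interpolation=cv2.INTER_CUBIC))
pickle.dump((s,c),open("w3.pkl","wb"))
go([.5848,.1150,.10],-39.2)
for p in [(.6148,.1518,.044),(.6148-.093*.632,.1518-.093*.775,.044)]: print(proj(c,p))
E
```

```text
pos [0.5826 0.1184 0.1533] yaw -38.99 tilt [-0.0019 -0.0002] shift mm [-1.2  3.9 53.3] turn z 0.21 t 6.55
(np.float64(266.1230428434702), np.float64(135.28242992155072))
(np.float64(265.32380899462754), np.float64(238.75917246396062))
```

View pics/w3.png

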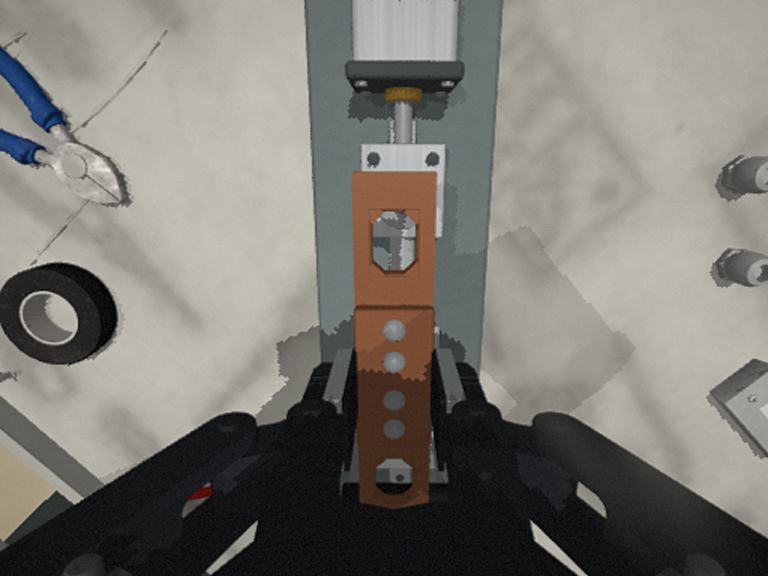

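The wrist view shows the gauge carriage at about (403,190), the rod at column 403, and the link slot at (394,240). I'll compare their lateral positions.

```bash
python3 - <<'E'
from h import *
import pickle
s,c=pickle.load(open("w3.pkl","rb"))
M=R.from_rotvec(s["tool_rot"]).as_matrix()
tl=lambda u,v,z:((M.T@(onz(c,u/1.5,v/1.5,z)-s["tool_pos"]))*1000).round(1)
lab=cv2.resize(c["color"],(768,576)).astype(int)
for v in (60,110,300,340):   # plate edges: greenish-grey vs bench by brightness
    g=cv2.GaussianBlur(lab[v].astype(np.uint8),(1,5),0)[:,2].astype(int)
    d=np.diff(g[270:540:1],n=1); d=g[274:540]-g[270:536]
    a=270+2+np.argmin(d[:80]); b=270+2+150+np.argmax(d[150:]); print(v,a,b,tl(a,v,.013),tl(b,v,.013),((tl(a,v,.013)+tl(b,v,.013))/2)[1])
print("rod",tl(403,115,.036)); print("carriage holes",tl(373,159,.042),tl(432,159,.042), "carr top edges",tl(361,150,.04),tl(446,150,.04))
print("slot",tl(394,240,s["tool_pos"][2]+.002),tl(394,480,s["tool_pos"][2]+.002))
E
```

```text
60 307 499 [123.6 -47.7 139.9] [123.6  61.1 139.7] 6.699999999999999
110 309 496 [ 97.2 -48.  140. ] [ 97.2  61.1 139.8] 6.550000000000001
300 317 484 [-19.2 -48.9 140.2] [-19.1  60.7 140. ] 5.900000000000002
340 319 481 [-47.5 -48.9 140.2] [-47.4  60.3 140. ] 5.699999999999999
rod [ 92.4   6.4 116.9]
carriage holes [ 69.7  -9.8 111. ] [ 69.7  22.1 110.9] carr top edges [ 74.4 -16.3 113. ] [ 74.4  29.7 112.9]
slot [45.5  1.4 -2.1] [-44.2   1.4  -1.9]
```

Request:
carry_out(
  commands=[
    {"jaw": 0.015,"translation": [-0.001,0.0045,0.02],"delta_rot": [0,0,0.3]},
    {"jaw": 0.015,"translation": [0,0,0.03],"delta_rot": [0,0,0]},
    {"jaw": 0.015,"translation": [0,0,0.023],"delta_rot": [0,0,0]},
    {"jaw": 0.015,"translation": [0,0,0],"delta_rot": [0,0,0]},
    {"jaw": 0.015,"translation": [0,0,0],"delta_rot": [0,0,0]},
    {"jaw": 0.015,"translation": [0,0,0],"delta_rot": [0,0,0]},
  ],
)

```text
time: 7.15
tool_pos: [0.5874, 0.115, 0.0826]
tool_rot: [2.84, 1.341, 0.003]
wrist_force: [-0.1, -0.0, -1.8]
opening: 0.0238
gripper_force: 50.4
```

```bash
python3 - <<'E'
from h import *
import pickle
s=r.state(); c=cam("wrist"); t=cam("scene"); pickle.dump((s,c,t),open("w4.pkl","wb"))
a=cv2.resize(c["color"][60:360,150:370],None,fx=2,fy=2,interpolation=cv2.INTER_CUBIC)
b=cv2.resize(t["color"][110:235,185:275],None,fx=4,fy=4.8,interpolation=cv2.INTER_CUBIC)
cv2.imwrite("pics/w4.png",np.hstack([a,b]))
go([.5848,.1150,.047],-39.2)
E
```

```text
pos [0.5874 0.115  0.0828] yaw -39.46 tilt [0.0027 0.0002] shift mm [-1.8 -2.1 35.8] turn z -0.26 t 7.25
```

View pics/w4.png

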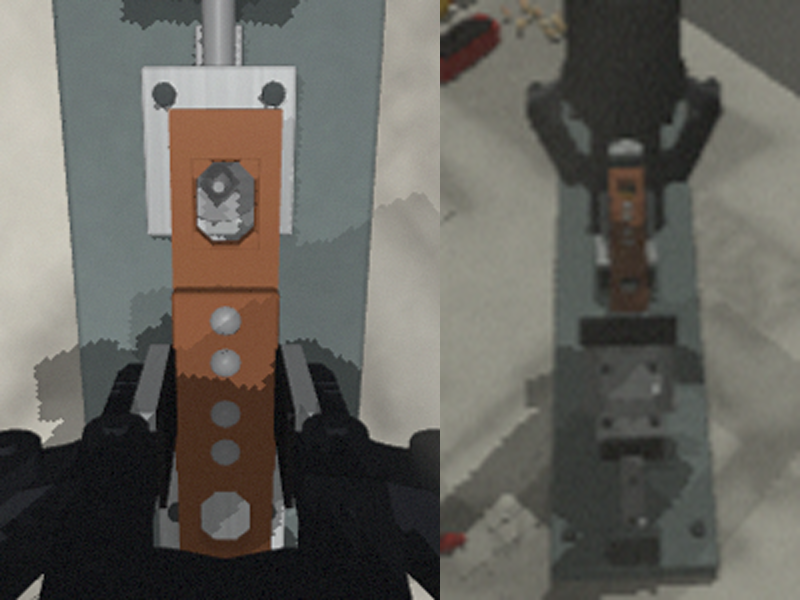

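The gauge pin tip is visible through the upper slot at crop (218,187), i.e. pixel (259,153.5). The slot centre is at pixel (262.5,161).

```bash
python3 - <<'E'
from h import *
import pickle
s,c,t=pickle.load(open("w4.pkl","rb"))
M=R.from_rotvec(s["tool_rot"]).as_matrix(); z0=s["tool_pos"][2]
tl=lambda u,v,z:((M.T@(onz(c,150+u/2,60+v/2,z)-s["tool_pos"]))*1000).round(1)
print("tip",tl(218,187,.064)); print("slot",tl(225,202,z0+.002)); print("lower slot",tl(225,516,z0+.002))
print("carriage",tl(144,100,.041),tl(296,100,.041)); print("plate",tl(57,100,.013),tl(381,100,.013),tl(85,400,.013),tl(360,400,.013))
E
```

```text
tip [45.3 -0.6 18.6]
slot [44.9  1.3 -1.9]
lower slot [-42.8   1.3  -2.1]
carriage [ 67.6 -22.6  41.6] [67.6 22.3 41.7]
plate [ 67.2 -55.7  69.6] [67.2 54.4 69.8] [-46.2 -53.5  69.4] [-46.3  54.4  69.6]
```

Request:
carry_out(
  commands=[
    {"jaw": 0.015,"translation": [-0.0018,-0.0018,0],"delta_rot": [0,0,-0.3]},
    {"jaw": 0.015,"translation": [0,0,0.005],"delta_rot": [0,0,0]},
    {"jaw": 0.015,"translation": [0,0,0.005],"delta_rot": [0,0,0]},
    {"jaw": 0.015,"translation": [0,0,0.005],"delta_rot": [0,0,0]},
    {"jaw": 0.015,"translation": [0,0,0.005],"delta_rot": [0,0,0]},
    {"jaw": 0.015,"translation": [0,0,0.004],"delta_rot": [0,0,0]},
    {"jaw": 0.015,"translation": [0,0,0.004],"delta_rot": [0,0,0]},
    {"jaw": 0.015,"translation": [0,0,0],"delta_rot": [0,0,0]},
    {"jaw": 0.015,"translation": [0,0,0],"delta_rot": [0,0,0]},
  ],
)

```text
time: 8.15
tool_pos: [0.5837, 0.1147, 0.0532]
tool_rot: [-2.838, -1.348, 0.0]
wrist_force: [0.1, -0.7, -3.1]
opening: 0.0242
gripper_force: 50.5
```

Request:
carry_out(
  commands=[
    {"jaw": 0.015,"translation": [0,0,0.002],"delta_rot": [0,0,0]},
    {"jaw": 0.015,"translation": [0,0,0.0015],"delta_rot": [0,0,0]},
    {"jaw": 0.015,"translation": [0,0,0],"delta_rot": [0,0,0]},
  ],
)

```text
time: 8.45
tool_pos: [0.5836, 0.1146, 0.0497]
tool_rot: [2.838, 1.348, -0.0]
wrist_force: [0.3, 0.2, -1.2]
opening: 0.0236
gripper_force: 50.5
```

```bash
python3 - <<'E'
from h import *
import pickle
s=r.state(); c=cam("wrist"); t=cam("scene"); pickle.dump((s,c,t),open("w5.pkl","wb"))
a=cv2.resize(c["color"][60:360,150:370],None,fx=2,fy=2,interpolation=cv2.INTER_CUBIC)
b=cv2.resize(t["color"][110:235,185:275],None,fx=4,fy=4.8,interpolation=cv2.INTER_CUBIC)
cv2.imwrite("pics/w5.png",np.hstack([a,b]))
print(s["wrist_force"],s["torque"],s["tool_pos"])
E
```

```text
[ 0.31860741  0.17377163 -1.24936162] [ 0.03310627  0.02910025 -0.02197955] [0.58356408 0.11463129 0.04966812]
```

View pics/w5.png

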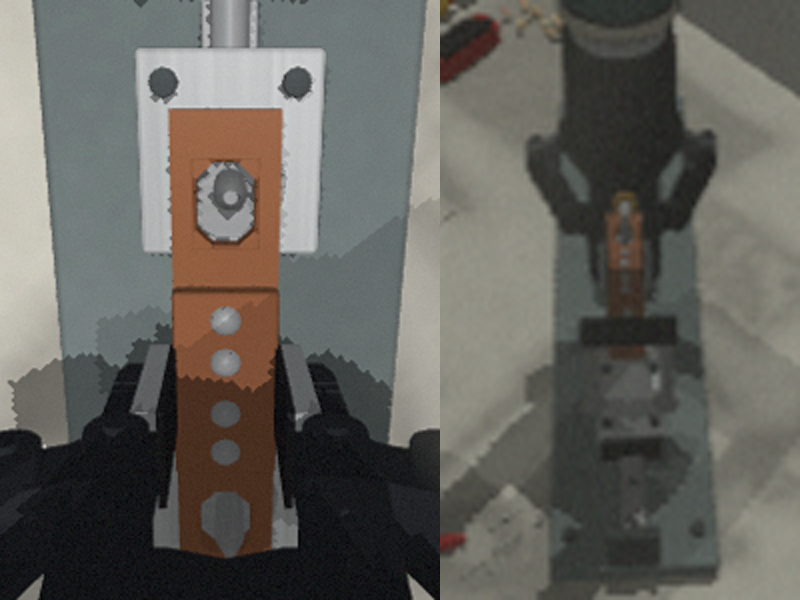

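The gauge pin tip stands in the upper slot at (230,197), with the slot centre at (225,202). A pin also shows in the lower slot near (225,545). The link is about 1 mm above the shoulders.

Request:
carry_out(
  commands=[
    {"jaw": 0.015,"translation": [0,0,0.001],"delta_rot": [0,0,0]},
    {"jaw": 0.015,"translation": [0,0,0.0005],"delta_rot": [0,0,0]},
    {"jaw": 0.015,"translation": [0,0,0],"delta_rot": [0,0,0]},
  ],
)

```text
time: 8.85
tool_pos: [0.5838, 0.1147, 0.0487]
tool_rot: [2.838, 1.348, 0.0]
wrist_force: [-0.6, 0.1, 2.6]
opening: 0.0243
gripper_force: 51.0
```

Request:
carry_out(
  commands=[
    {"jaw": 0.03,"translation": [0,0,0],"delta_rot": [0,0,0]},
    {"jaw": 0.05,"translation": [0,0,0],"delta_rot": [0,0,0]},
    {"jaw": 0.06,"translation": [0,0,0],"delta_rot": [0,0,0]},
    {"jaw": 0.06,"translation": [0,0,0],"delta_rot": [0,0,0]},
    {"jaw": 0.06,"translation": [0,0,-0.01],"delta_rot": [0,0,0]},
    {"jaw": 0.06,"translation": [0,0,-0.03],"delta_rot": [0,0,0]},
    {"jaw": 0.06,"translation": [0.03,0,-0.04],"delta_rot": [0,0,0]},
    {"jaw": 0.06,"translation": [0.03,0,-0.04],"delta_rot": [0,0,0]},
    {"jaw": 0.06,"translation": [0.03,0,-0.03],"delta_rot": [0,0,0]},
    {"jaw": 0.06,"translation": [0,0,0],"delta_rot": [0,0,0]},
    {"jaw": 0.06,"translation": [0,0,0],"delta_rot": [0,0,0]},
    {"jaw": 0.06,"translation": [0,0,0],"delta_rot": [0,0,0]},
  ],
)

```text
time: 10.05
tool_pos: [0.6389, 0.1837, 0.1971]
tool_rot: [-2.837, -1.347, 0.005]
wrist_force: [-0.8, -0.4, -0.5]
opening: 0.0598
gripper_force: 0.0
```

```bash
python3 - <<'E'
from h import *
import pickle
s=r.state(); c=cam("wrist"); pickle.dump((s,c),open("w6.pkl","wb"))
cv2.imwrite("pics/w6.png",cv2.resize(c["color"],(768,576),interpolation=cv2.INTER_CUBIC))
print(s["tool_pos"],s["tool_rot"],s["time"])
E
```

```text
[0.63888956 0.18372609 0.19713877] [-2.83742332 -1.34747929  0.00488216] 10.05
```

View pics/w6.png

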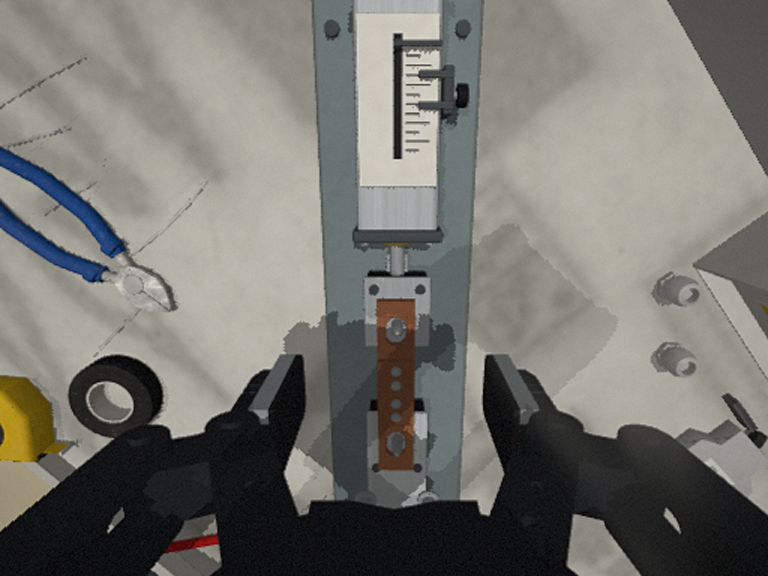

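The link lies on both pins, with slots at (396,328) and (396,443). The needle is at row 43 and the prongs are at rows 73 and 105, so the gap middle is at row 89.

```bash
python3 - <<'E'
from h import *
import pickle
s,c=pickle.load(open("w6.pkl","rb"))
im=cv2.cvtColor(c["color"],cv2.COLOR_BGR2GRAY).astype(int)
for u in (283,286): print(u,im[20:80,u])
e=np.array([np.cos(np.radians(50.6)),np.sin(np.radians(50.6)),0]);n=np.array([-e[1],e[0],0])
O=np.array([.6148,.1518,0])
P=lambda u,v,z:(((onz(c,u/1.5,v/1.5,z)-O)@e*1000).round(1),((onz(c,u/1.5,v/1.5,z)-O)@n*1000).round(1))
for a in [("needle",418,43,.068),("pr1",432,73,.066),("pr2",432,105,.066),("mid",432,89,.066),("gpin",397,325,.06),("cpin",397,441,.06)]: print(a[0],P(*a[1:]))
o=O+e*-.151; go([o[0],o[1],.15],50.6)
E
```

```text
283 [202 204 203 202 204 209 147  80  65  65  65  98 121 121 115 135 195 207
 205 205 203 204 210  80 194 214 141  80  74  71  74  43  93 115 199 211
  77 192 207 203 204 202 202 202 203 206 209 149  84  72  70  68  62 112
 136 197 204 204 204 205]
286 [203 204 202 202 204 209 146  76  65  66  66  98  99 123 121 134 197 206
 205 203 205 207 209  81 190 210 140  83  70  71  71  44 104 120 186 208
 103 191 203 202 201 201 202 201 203 208 210 147  85  69  73  69  66 114
 143 199 206 205 206 206]
needle (np.float64(169.5), np.float64(-12.2))
pr1 (np.float64(155.1), np.float64(-20.3))
pr2 (np.float64(138.6), np.float64(-20.8))
mid (np.float64(146.9), np.float64(-20.5))
gpin (np.float64(4.0), np.float64(-1.9))
cpin (np.float64(-84.6), np.float64(-2.5))
pos [0.6387 0.1835 0.1968] yaw -39.21 tilt [-0.0036 -0.001 ] shift mm [-190.6    1.2   47.4] turn z -89.81 t 10.1
```

Request:
carry_out(
  commands=[
    {"jaw": 0.06,"translation": [-0.0475,0.0005,0],"delta_rot": [0,0,0]},
    {"jaw": 0.06,"translation": [-0.0475,0.0005,0],"delta_rot": [0,0,0]},
    {"jaw": 0.06,"translation": [-0.0475,0.0005,0],"delta_rot": [0,0,0]},
    {"jaw": 0.06,"translation": [-0.0475,0.0005,0],"delta_rot": [0,0,0]},
  ],
)

```text
time: 10.5
tool_pos: [0.519, 0.0343, 0.1969]
tool_rot: [-2.837, -1.347, 0.005]
wrist_force: [0.1, -0.9, -0.1]
opening: 0.0598
gripper_force: 0.0
```

Request:
carry_out(
  commands=[
    {"jaw": 0.085,"translation": [0,0,0],"delta_rot": [0,0,-8.2]},
    {"jaw": 0.085,"translation": [0,0,0],"delta_rot": [0,0,-8.2]},
    {"jaw": 0.085,"translation": [0,0,0],"delta_rot": [0,0,-8.2]},
    {"jaw": 0.085,"translation": [0,0,0],"delta_rot": [0,0,-8.2]},
    {"jaw": 0.085,"translation": [0,0,0],"delta_rot": [0,0,-8.2]},
    {"jaw": 0.085,"translation": [0,0,0],"delta_rot": [0,0,-8.2]},
    {"jaw": 0.085,"translation": [0,0,0],"delta_rot": [0,0,-8.2]},
    {"jaw": 0.085,"translation": [0,0,0],"delta_rot": [0,0,-8.2]},
    {"jaw": 0.085,"translation": [0,0,0],"delta_rot": [0,0,-8.2]},
    {"jaw": 0.085,"translation": [0,0,0],"delta_rot": [0,0,-8.2]},
    {"jaw": 0.085,"translation": [0,0,0],"delta_rot": [0,0,-7.8]},
    {"jaw": 0.085,"translation": [0,0,0],"delta_rot": [0,0,0]},
  ],
)

```text
time: 11.7
tool_pos: [0.5204, 0.0354, 0.1971]
tool_rot: [-1.057, -2.955, 0.002]
wrist_force: [0.8, -0.1, -0.1]
opening: 0.0855
gripper_force: 0.0
```

```bash
python3 - <<'E'
from h import *
import pickle
s=r.state(); c=cam("wrist"); pickle.dump((s,c),open("w7.pkl","wb"))
M=R.from_rotvec(s["tool_rot"]).as_matrix()
o=np.array([.6148,.1518,0])-.150*np.array([.635,.773,0]); go([o[0],o[1],.076],50.6)
m=(c["color"].max(2)<50).astype(np.uint8)
n,l,st,ce=cv2.connectedComponentsWithStats(m)
print("expect",proj(c,[o[0],o[1],.1]))
for i in range(1,n):
    if st[i,4]>150: print(st[i],ce[i].round(),((M.T@(onz(c,*ce[i],.1)-s["tool_pos"]))*1000).round(1))
E
```

```text
pos [0.5207 0.0355 0.1973] yaw 50.4 tilt [-0.0026  0.    ] shift mm [  0.8  -0.3 121.3] turn z -0.2 t 11.75
expect (np.float64(263.68394486905896), np.float64(192.7024724667329))
[   8    0   98   33 1499] [66. 11.] [ 134.2 -140.    97.7]
[ 455  148   57   63 1335] [475. 174.] [ 16.4 171.4  96.8]
[ 254  155   19   77 1347] [263. 192.] [ 1.3 -0.7 97.1]
[170 159  15  33 359] [176. 174.] [ 16.1 -71.2  97.3]
[    0   244   512   140 36305] [253. 340.] [-147.2  -10.4   96.8]
```

Request:
carry_out(
  commands=[
    {"jaw": 0.085,"translation": [0.001,-0.0005,0.04],"delta_rot": [0,0,0]},
    {"jaw": 0.085,"translation": [0,0,0.035],"delta_rot": [0,0,0]},
    {"jaw": 0.06,"translation": [0,0,0.025],"delta_rot": [0,0,0]},
    {"jaw": 0.05,"translation": [0,0,0.015],"delta_rot": [0,0,0]},
    {"jaw": 0.04,"translation": [0,0,0.006],"delta_rot": [0,0,0]},
    {"jaw": 0.03,"translation": [0,0,0],"delta_rot": [0,0,0]},
    {"jaw": 0.005,"translation": [0,0,0],"delta_rot": [0,0,0]},
    {"jaw": 0.005,"translation": [0,0,0],"delta_rot": [0,0,0]},
    {"jaw": 0.005,"translation": [0,0,0],"delta_rot": [0,0,0]},
    {"jaw": 0.005,"translation": [0,0,0],"delta_rot": [0,0,0]},
  ],
  grip_force=50,
)

```text
time: 12.75
tool_pos: [0.5214, 0.036, 0.078]
tool_rot: [1.059, 2.957, 0.0]
wrist_force: [-1.3, -0.7, 1.9]
opening: 0.0147
gripper_force: 49.2
```

```bash
cat >> h.py <<'E'
E1=np.array([.635,.773,0])
def chk():
    s=r.state(); t=cam("top")
    O=np.array([.6148,.1518,0]); x=-(s["tool_pos"]-O)@E1*1000
    print("pull x",x.round(1),"lat",((s["tool_pos"]-O)@[-.773,.635,0]*1000).round(1),"F along",(s["wrist_force"]@E1).round(2),s["wrist_force"].round(1),s["opening"],s["gripper_force"],s["time"])
    return s,t
E
python3 - <<'E'
from h import *
import pickle
s,t=chk(); pickle.dump((s,t),open("t8.pkl","wb")); go(s["tool_pos"],50.6)
# profile along scale in top view, at needle/prong line n=-13, z=.068
O=np.array([.6148,.1518,.068]);n=np.array([-.773,.635,0])
g=cv2.cvtColor(t["color"],cv2.COLOR_BGR2GRAY)
xs=np.arange(110,200,2)
for k in (-.012,-.016,-.022):
    uv=np.array([proj(t,O+E1*x/1000+n*k) for x in xs],np.float32)
    print(k,[(int(x),int(v)) for x,v in zip(xs,cv2.remap(g,uv[:,:1],uv[:,1:],1).ravel())])
E
```

```text
pull x 148.8 lat -1.3 F along -1.37 [-1.3 -0.7  1.9] 0.014728404734159343 49.19294893741608 12.75
pos [0.5213 0.0361 0.078 ] yaw 50.61 tilt [ 0.001  -0.0003] shift mm [-0.1  0.  -0. ] turn z 0.01 t 12.8
-0.012 [(110, 191), (112, 190), (114, 187), (116, 182), (118, 171), (120, 160), (122, 157), (124, 163), (126, 170), (128, 178), (130, 179), (132, 175), (134, 172), (136, 164), (138, 142), (140, 116), (142, 130), (144, 152), (146, 168), (148, 177), (150, 174), (152, 158), (154, 148), (156, 136), (158, 129), (160, 143), (162, 162), (164, 174), (166, 172), (168, 156), (170, 130), (172, 116), (174, 128), (176, 160), (178, 183), (180, 186), (182, 186), (184, 184), (186, 177), (188, 171), (190, 168), (192, 166), (194, 166), (196, 166), (198, 164)]
-0.016 [(110, 190), (112, 191), (114, 190), (116, 187), (118, 180), (120, 170), (122, 163), (124, 170), (126, 181), (128, 184), (130, 179), (132, 175), (134, 175), (136, 167), (138, 137), (140, 109), (142, 123), (144, 152), (146, 172), (148, 183), (150, 173), (152, 157), (154, 128), (156, 108), (158, 116), (160, 134), (162, 156), (164, 171), (166, 172), (168, 159), (170, 133), (172, 115), (174, 127), (176, 159), (178, 181), (180, 186), (182, 187), (184, 183), (186, 175), (188, 165), (190, 162), (192, 166), (194, 166), (196, 166), (198, 165)]
-0.022 [(110, 146), (112, 145), (114, 146), (116, 139), (118, 138), (120, 141), (122, 144), (124, 147), (126, 139), (128, 139), (130, 135), (132, 136), (134, 131), (136, 119), (138, 101), (140, 91), (142, 96), (144, 109), (146, 119), (148, 131), (150, 130), (152, 130), (154, 119), (156, 99), (158, 97), (160, 110), (162, 128), (164, 135), (166, 138), (168, 132), (170, 123), (172, 114), (174, 119), (176, 137), (178, 144), (180, 143), (182, 145), (184, 141), (186, 138), (188, 135), (190, 133), (192, 132), (194, 128), (196, 123), (198, 123)]
```

The grip is good: opening 14.7 mm at 49 N. In the top view the prongs are at 140.3 and 156.5 and the needle is at 172, so about 23 mm of travel is needed after the slack.

Request:
carry_out(
  commands=[
    {"jaw": 0.005,"translation": [0,-0.003,0],"delta_rot": [0,0,0]},
    {"jaw": 0.005,"translation": [0,-0.003,0],"delta_rot": [0,0,0]},
    {"jaw": 0.005,"translation": [0,-0.003,0],"delta_rot": [0,0,0]},
    {"jaw": 0.005,"translation": [0,-0.002,0],"delta_rot": [0,0,0]},
    {"jaw": 0.005,"translation": [0,-0.002,0],"delta_rot": [0,0,0]},
    {"jaw": 0.005,"translation": [0,-0.002,0],"delta_rot": [0,0,0]},
    {"jaw": 0.005,"translation": [0,-0.002,0],"delta_rot": [0,0,0]},
    {"jaw": 0.005,"translation": [0,-0.002,0],"delta_rot": [0,0,0]},
    {"jaw": 0.005,"translation": [0,-0.002,0],"delta_rot": [0,0,0]},
    {"jaw": 0.005,"translation": [0,-0.002,0],"delta_rot": [0,0,0]},
    {"jaw": 0.005,"translation": [0,0,0],"delta_rot": [0,0,0]},
    {"jaw": 0.005,"translation": [0,0,0],"delta_rot": [0,0,0]},
  ],
)

```text
time: 14.0
tool_pos: [0.5075, 0.0189, 0.078]
tool_rot: [1.059, 2.956, 0.003]
wrist_force: [1.4, 4.9, 4.5]
opening: 0.0143
gripper_force: 49.7
```

```bash
cat >> h.py <<'E'
def prof(t):
    from scipy.signal import find_peaks
    O=np.array([.6148,.1518,.068]);n=np.array([-.773,.635,0])
    g=cv2.cvtColor(t["color"],cv2.COLOR_BGR2GRAY); xs=np.arange(105,200,.5)
    for k in (-.008,-.012,-.016):
        uv=np.array([proj(t,O+E1*x/1000+n*k) for x in xs],np.float32)
        v=cv2.remap(g,uv[:,:1],uv[:,1:],1).ravel().astype(float)
        p,_=find_peaks(-v,prominence=12); print(k,[(xs[i],int(v[i])) for i in p])
E
python3 - <<'E'
from h import *
s,t=chk(); prof(t)
E
```

```text
pull x 170.9 lat -1.4 F along 4.68 [1.4 4.9 4.5] 0.014336653767981771 49.673972725868225 14.0
-0.008 [(np.float64(142.0), 151), (np.float64(161.5), 113)]
-0.012 [(np.float64(121.5), 156), (np.float64(140.0), 116), (np.float64(159.0), 97)]
-0.016 [(np.float64(122.0), 162), (np.float64(140.0), 108), (np.float64(157.0), 95)]
```

Request:
carry_out(
  commands=[
    {"jaw": 0.005,"translation": [0,-0.002,0],"delta_rot": [0,0,0]},
    {"jaw": 0.005,"translation": [0,-0.002,0],"delta_rot": [0,0,0]},
    {"jaw": 0.005,"translation": [0,-0.002,0],"delta_rot": [0,0,0]},
    {"jaw": 0.005,"translation": [0,-0.002,0],"delta_rot": [0,0,0]},
    {"jaw": 0.005,"translation": [0,-0.002,0],"delta_rot": [0,0,0]},
    {"jaw": 0.005,"translation": [0,-0.001,0],"delta_rot": [0,0,0]},
    {"jaw": 0.005,"translation": [0,0,0],"delta_rot": [0,0,0]},
    {"jaw": 0.005,"translation": [0,0,0],"delta_rot": [0,0,0]},
    {"jaw": 0.005,"translation": [0,0,0],"delta_rot": [0,0,0]},
  ],
)

```text
time: 14.95
tool_pos: [0.501, 0.011, 0.078]
tool_rot: [1.059, 2.955, 0.005]
wrist_force: [2.6, 8.8, 4.3]
opening: 0.0144
gripper_force: 49.6
```

```bash
python3 - <<'E'
from h import *
s,t=chk(); prof(t)
sc=cam("scene")
a=cv2.resize(t["color"][115:215,135:235],(400,400),interpolation=cv2.INTER_CUBIC)
b=cv2.resize(sc["color"][100:200,180:280],(400,400),interpolation=cv2.INTER_CUBIC)
cv2.imwrite("pics/f.png",np.hstack([a,b]))
E
```

```text
pull x 181.1 lat -1.5 F along 8.43 [2.6 8.8 4.3] 0.014411654881099974 49.600269198417664 14.95
-0.008 [(np.float64(149.0), 97), (np.float64(170.0), 139)]
-0.012 [(np.float64(121.5), 155), (np.float64(140.0), 115), (np.float64(152.5), 93), (np.float64(171.0), 164)]
-0.016 [(np.float64(122.0), 161), (np.float64(140.0), 108), (np.float64(154.0), 83)]
```

View pics/f.png

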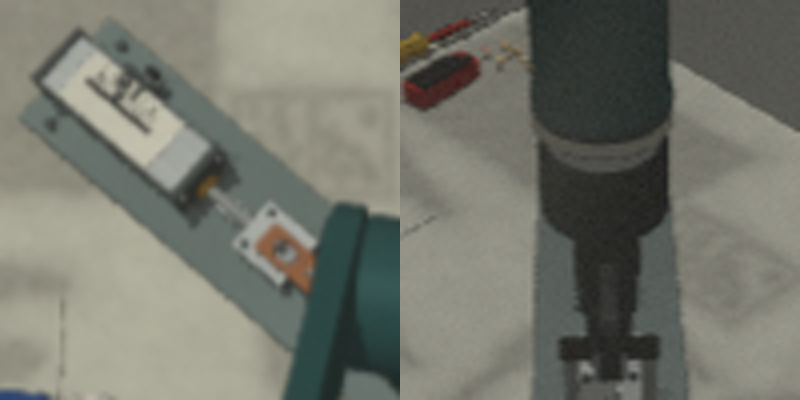

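In the top view the needle is merging with the near prong, at about 150.5 against a gap middle of 148.4. The link is on the gauge pin and drawn tight. About 2 mm more is needed.

Request:
carry_out(
  commands=[
    {"jaw": 0.005,"translation": [0,-0.001,0],"delta_rot": [0,0,0]},
    {"jaw": 0.005,"translation": [0,-0.001,0],"delta_rot": [0,0,0]},
    {"jaw": 0.005,"translation": [0,0,0],"delta_rot": [0,0,0]},
    {"jaw": 0.005,"translation": [0,0,0],"delta_rot": [0,0,0]},
    {"jaw": 0.005,"translation": [0,0,0],"delta_rot": [0,0,0]},
    {"jaw": 0.005,"translation": [0,0,0],"delta_rot": [0,0,0]},
  ],
)

```text
time: 15.65
tool_pos: [0.4999, 0.0096, 0.078]
tool_rot: [1.059, 2.955, 0.005]
wrist_force: [2.6, 8.4, 2.7]
opening: 0.0143
gripper_force: 49.6
```

```bash
python3 - <<'E'
from h import *
import pickle
s,t=chk(); prof(t)
t0=pickle.load(open("t8.pkl","rb"))[1]
O=np.array([.6148,.1518,.068]);n=np.array([-.773,.635,0]); xs=np.arange(134,180,2)
for k in (-.006,-.012):
  for c in (t0,t):
    g=cv2.cvtColor(c["color"],cv2.COLOR_BGR2GRAY)
    uv=np.array([proj(c,O+E1*x/1000+n*k) for x in xs],np.float32)
    print(k,list(zip(xs.tolist(),cv2.remap(g,uv[:,:1],uv[:,1:],1).ravel().tolist())))
E
```

```text
pull x 182.9 lat -1.4 F along 8.15 [2.6 8.4 2.7] 0.014259033571050354 49.58271682262421 15.65
-0.008 [(np.float64(149.0), 93), (np.float64(170.0), 139)]
-0.012 [(np.float64(121.5), 155), (np.float64(140.5), 112), (np.float64(148.5), 106), (np.float64(171.5), 164)]
-0.016 [(np.float64(122.0), 161), (np.float64(140.0), 105), (np.float64(148.5), 107), (np.float64(156.5), 102)]
-0.006 [(134, 161), (136, 164), (138, 163), (140, 162), (142, 161), (144, 158), (146, 146), (148, 145), (150, 151), (152, 156), (154, 165), (156, 174), (158, 171), (160, 172), (162, 167), (164, 163), (166, 147), (168, 128), (170, 110), (172, 101), (174, 126), (176, 159), (178, 176)]
-0.006 [(134, 160), (136, 163), (138, 161), (140, 159), (142, 157), (144, 144), (146, 111), (148, 91), (150, 102), (152, 125), (154, 151), (156, 170), (158, 169), (160, 171), (162, 166), (164, 161), (166, 150), (168, 140), (170, 142), (172, 149), (174, 163), (176, 180), (178, 183)]
-0.012 [(134, 172), (136, 164), (138, 142), (140, 116), (142, 130), (144, 152), (146, 168), (148, 177), (150, 174), (152, 158), (154, 148), (156, 136), (158, 129), (160, 143), (162, 162), (164, 174), (166, 172), (168, 156), (170, 130), (172, 116), (174, 128), (176, 160), (178, 183)]
-0.012 [(134, 170), (136, 162), (138, 140), (140, 113), (142, 117), (144, 124), (146, 118), (148, 109), (150, 111), (152, 121), (154, 133), (156, 130), (158, 127), (160, 142), (162, 160), (164, 173), (166, 177), (168, 173), (170, 167), (172, 164), (174, 172), (176, 181), (178, 186)]
```

The needle now stands at 148.5, midway between the prongs at 140 and 156.5, and the marker has not moved. I'm handing in.

```bash
python3 -c "
from rig import r
print(r.hand_in())"
```

```text
the job is handed in; nothing more can be done
None
```

The job is handed in at about 15.7 s: the link lies on both pins under load, and the arm still holds the handle with the pointer in the middle of the marker gap (148.5 mm against a middle of 148.3 mm in the top camera).

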